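Lay the red gift tin against the stop

TASK

Push the red gift tin over so that it lies flat on its back on the packing board with its medallion facing up, then push it along the board until its lid end sits flush against the metal stop rail. Only push it with the fingers, never lift or carry it, and leave the green and blue tins standing and everything else on the counter where it is.

Things in the scene. Friction and masses are not known exactly. Their poses are not given: they have to be found in the camera images.
- red_tin: Red empty gift tin, 0.12 to 0.26 kg, 42 mm thick (its x), 70 mm wide (y), 130 mm tall (z); brass ring medallion on one broad face, the -x face. Starts standing on end on the packing board, medallion facing away from the stop rail. Origin: centre of its foot end, z towards its lid end. Lying, it is 42 mm high and slides on the board.
- red_tin_lid (a point): Centre of the red tin's lid end, 130 mm from its foot, same axes as the red tin.
- red_tin_center (a point): Middle of the red tin, 65 mm from its foot. Pushed on its medallion face about 110 mm above its foot, the standing tin tips about its far foot edge and falls by itself once tilted about 18 degrees.
- green_tin: Green empty gift tin, 0.12 to 0.26 kg, 42 mm thick (its x), 70 mm wide (y), 130 mm tall (z); brass ring medallion on one broad face, the -x face. Starts standing on end on the packing board, medallion facing away from the stop rail. Origin: centre of its foot end, z towards its lid end. Bystander: must stay standing.
- blue_tin: Blue empty gift tin, 0.12 to 0.26 kg, 42 mm thick (its x), 70 mm wide (y), 130 mm tall (z); brass ring medallion on one broad face, the -x face. Starts standing on end on the packing board, medallion facing away from the stop rail. Origin: centre of its foot end, z towards its lid end. Bystander: must stay standing.
- packing_board: Fixed pale wooden board 250 (x) x 360 (y) x 12 mm on the counter; place and yaw vary. Origin: centre of its underside. Aluminium stop rail along its whole +x edge: inner face at x = +90 mm, 20 mm thick, top 36 mm above the counter. The three tins stand in a row at x about -100 mm, y about -125, 0, 125 mm, in varying order, turned up to 0.12 rad from square.
- honey_jar: Bystander: amber jar, 68 mm across, 95 mm tall. Origin: centre of its underside.
- ribbon_spool: Bystander: yellow ribbon spool standing on its flange, 64 mm across, 40 mm tall. Origin: centre of its underside.
- tea_glass: Bystander: small white cup, 60 mm across, 85 mm tall. Origin: centre of its underside.
- spatula: Bystander: spatula lying on the counter. Origin: under it, x along it towards the blade.
Not all that is in view belongs to the job. Of the things shaped like the red_tin, the red one is meant.

How it is judged:
On the way:
1. the red tin lies flat, medallion up (angle between red_tin's own x axis and vertical above 3 rad and height (world z) of red_tin_center below 0.045 m), for 0.2 s.
At the end, for the whole second after the job is handed in: The red tin lies at rest flat on the board (5 degrees), medallion up, middle of its lid end within 7 mm of the stop rail and 165 mm of the board's centre line, square to the rail within 0.10 rad; green and blue tins stand within 25 mm of their starts (angle between red_tin's own x axis and vertical above 3.05 rad and height (world z) of red_tin_center between 0.028 and 0.04 m and x of red_tin_lid in the frame of packing_board between 0.083 and 0.095 m and angle between the z axis of red_tin and the x axis of packing_board, either way round below 0.1 rad and y of red_tin_lid in the frame of packing_board between -0.165 and 0.165 m and linear speed of red_tin below 0.01 m/s and angle between each of green_tin, blue_tin's own z axis and vertical below 0.1 rad and distance of each of green_tin, blue_tin from where it was at the start of the episode below 0.025 m); the robot touches nothing.
It fails at once if the red tin is lifted (height (world z) of red_tin_center above 0.098 m or (angle between red_tin's own x axis and vertical above 2.9 rad and height (world z) of red_tin_center above 0.062 m)).
It fails at once if the green tin is tipped or shoved (over 25 mm) (angle between green_tin's own z axis and vertical above 0.3 rad or distance of green_tin from where it was at the start of the episode above 0.025 m).
It fails at once if the blue tin is tipped or shoved (over 25 mm) (angle between blue_tin's own z axis and vertical above 0.3 rad or distance of blue_tin from where it was at the start of the episode above 0.025 m).
It fails at once if the jar, spool, cup or spatula is disturbed (moved over 25 mm) (distance of any of honey_jar, ribbon_spool, tea_glass, spatula from where it was at the start of the episode above 0.025 m).
It also fails if it takes over 45 s, if anything falls off the work surface, if the arm or the gripper's body presses on something with over 40 N, if the wrist force passes 120 N, or if a joint passes its speed limit or range.

ROBOT

A 7-joint arm with a two-finger parallel gripper is mounted at the origin on the work surface. World frame = base frame: x ahead of the robot, y to its left, z up, the work surface at z = 0. Lengths are in m, angles in rad, forces in N, time in s.
With the tool pointing down it reaches from about 0.425 to 0.875 m from the base axis. Payload 4.7 kg.
Tool frame: the origin (TCP) lies between the finger pads; the fingertips stand 25 mm ahead of it and the grasp point (between the pads) lies 6 mm ahead of it; z points along the fingers, x is the direction in which the jaws open and shut, and the axes are right-handed (so a half turn about z gives the same grasp; the last joint's range is limited). The gripper opens to 85 mm and grips with 20 to 120 N. Pads are 22 mm wide; open, the fingers measure 114 mm over their backs; the gripper's body (76 mm by 85 mm) begins 54 mm behind the grasp point. The pads swing forward as they close: fully open they stand 13 mm farther back than shut.
Start: joints at [1.278, 0.321, -0.07, 1.45, 0.023, 1.371, -0.057], TCP at [0.196, -0.62, 0.256] pointing down, gripper open.
Joint ranges: [-2.86, 2.86], [-0.3, 2.09], [-1.38, 1.24], [0.06, 2.45], [-1.56, 4.7], [0.09, 2.05], [-2.69, 2.69]. Speed limits (rad/s): [2.57, 2.57, 3.14, 3.14, 3.14, 3.14, 3.14].

INTERFACE

Orientations are given as a 3x3 rotation matrix whose columns are the frame's x, y, z axes.
In Python, from plant import get_state, get_image, job_done gives the robot as it stands.
- The arm moves only by the shell command python3 -m crank 'ROWS' [OPENING] [FORCE]. ROWS is JSON, a list of rows, each a list of 6 numbers: the shift along the tool's x, y, z in m, then the turn, a rotation vector about the tool's x, y, z in rad. In form: [[tx, ty, tz, ax, ay, az], ...]. A call has 1 to 10 rows; each row is the pose to reach, as a shift and turn from the pose commanded when the call began, along the tool's axes at that moment; what a row does not reach only later rows make up. A row lasts 1/8 s, in which the tool goes at most 62.5 mm and 10.7 degrees, less where a joint would pass 70% of its speed; a pose out of reach is approached as far as the arm can. A call with a gripper value outside its range is refused whole. OPENING is the opening, from 0 (shut) to 1 (fully open), set as the call begins (- or left out, the last holds). The fingers move at their own pace and stop on an object; FORCE is the grip in N (left out, the last holds). Time passes only in rows, so rows that repeat a pose let the fingers close. It gives the time, the measured TCP pose, the force and the opening at its end, in the units of the state.
- get_state(): the state, without advancing time (a new reading comes with each control period).
- get_image(name): name is "scene" or "top" or "wrist"; returns a dict with "pixels" (420x560x3 uint8, blue, green, red), "z_map" (420x560 float32, m along the optical axis (not along the pixel's ray), 0 where there is no reading), "fx", "fy", "cx", "cy" (pixels), "view" (4x4, takes a point from world to camera coordinates); the wrist camera has in their place "mount" (4x4, takes a point from camera to tool coordinates, whose origin is the TCP and whose axes are the tool frame's). Camera axes: x right, y up, looking along -z (the intrinsics and any distortion apply to the point x, -y, -z); pixel columns grow to the right and rows downward; lengths in m; the calibration is good to about 2 mm. A picture is of the moment at which its call begins: read the wrist's pose just before it.
- job_done(): hands the job in, once; it reports no verdict.
The state is a dict: "time_s": time; "qpos": joint angles; "qd": joint speeds; "tau": joint torques, N m; "ee_pos": TCP position; "orientation": TCP orientation; "wrist_force": force on the tool from outside, world axes, zero at the start; "ft_torque": the same for the moment, N m; "width": opening from 0.0 (shut) to 1.0 (fully open).
Only numpy, scipy, OpenCV 4.12 (cv2) and the standard library are available. Lean on these libraries where they do the work, as an engineer would, in place of code of your own. Each camera call takes 0.05 s, during which the arm holds its last target. There are 200 camera calls.

## Working session

There is one attempt and no reset: what is moved stays moved. The work goes in short steps, Python scripts to look and compute and a shell command to move; the robot and the scene stay as the last step left them, time stands still between calls to the robot, and variables do not carry over. Pictures are saved under pics/ and viewed, about 8 in all and at most 12, crops included, and the job is handed in when it is done.

```bash
ls; mkdir -p pics
cat > h.py <<'E'
import numpy as np, cv2
from plant import get_state, get_image
def world(im, st=None):
    "per-pixel world points from z_map"
    z=im['z_map'].astype(float); v,u=np.mgrid[:z.shape[0],:z.shape[1]]
    P=np.stack([(u-im['cx'])/im['fx']*z,-(v-im['cy'])/im['fy']*z,-z,np.ones_like(z)],-1)
    if 'view' in im: T=np.linalg.inv(np.array(im['view']))
    else:
        B=np.eye(4);B[:3,:3]=st['orientation'];B[:3,3]=st['ee_pos'];T=B@np.array(im['mount'])
    W=(P@T.T)[...,:3]; W[z==0]=np.nan
    return W
E
python3 - <<'E'
from h import *
s=get_state(); print({k:np.round(v,3).tolist() for k,v in s.items()})
for n in ['scene','top']:
    im=get_image(n); cv2.imwrite(f'pics/{n}0.png',im['pixels']); print(n,[k for k in im if k not in('pixels','z_map')],im['fx'],im['cx'],im['cy'],np.round(im['view'],3).tolist(),(im['z_map']>0).mean())
E
```

```text
pics
{'time_s': 0.0, 'qpos': [1.278, 0.322, -0.07, 1.452, 0.023, 1.371, -0.057], 'qd': [0.0, -0.002, -0.0, -0.001, 0.001, 0.001, -0.001], 'tau': [-0.0, -49.358, -0.382, -31.434, 0.013, 0.011, -0.0], 'ee_pos': [0.196, -0.619, 0.255], 'orientation': [[0.302, -0.953, -0.001], [-0.953, -0.302, 0.002], [-0.002, 0.0, -1.0]], 'wrist_force': [-0.59, 0.379, 0.564], 'ft_torque': [-0.006, 0.006, -0.032], 'width': 0.999}
scene ['fx', 'fy', 'cx', 'cy', 'view'] 520.1577526603048 282.8578355571921 212.62112958383642 [[-0.374, 0.927, -0.01, 0.206], [-0.689, -0.271, 0.672, 0.279], [0.62, 0.258, 0.741, -1.937], [0.0, 0.0, 0.0, 1.0]] 0.9959608843537415
top ['fx', 'fy', 'cx', 'cy', 'view'] 408.142853130399 286.5325056145714 215.60198962702552 [[-0.004, -0.999, 0.035, -0.01], [0.981, 0.003, 0.193, -0.555], [-0.193, 0.036, 0.981, -1.069], [0.0, 0.0, 0.0, 1.0]] 0.9960374149659864
```

View pics/scene0.png

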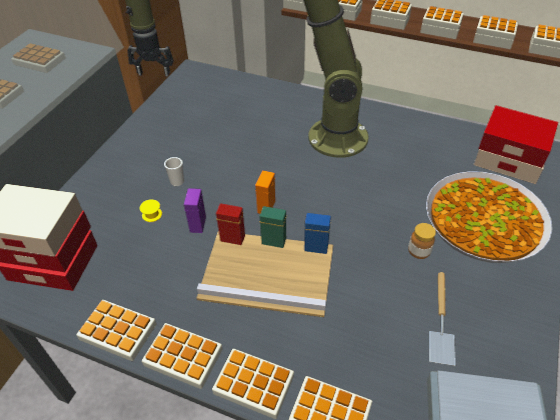

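View pics/top0.png

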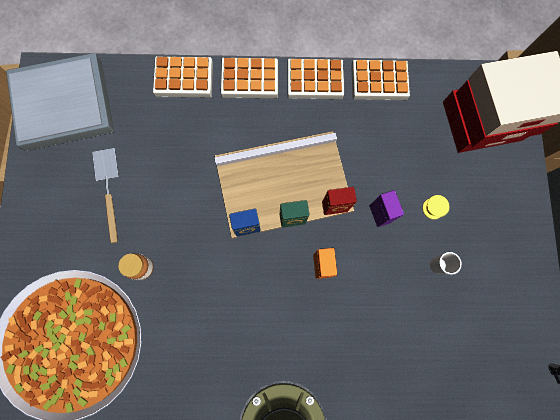

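The scene view shows the red tin at (231,224), green at (273,228) and blue at (318,233), with the rail at (262,296). Purple (195,212) and orange (266,190) tins stand off the board. In the top view red is at (339,200), green (294,212), blue (244,222) and the rail runs (217,159)-(336,136). Five tins share the shape. The one meant is the dark red one on the board at its -y end, because it is the only red tin. The red boxes at the table edges are the wrong size.

Run:
```python
from h import *
for n in ['top','scene']:
    im=get_image(n); W=world(im); hsv=cv2.cvtColor(im['pixels'],cv2.COLOR_BGR2HSV); H,S,V=[hsv[...,i].astype(int) for i in range(3)]
    x,y,z=W[...,0],W[...,1],W[...,2]
    near=(x>.3)&(x<.95)&(y>-.45)&(y<.25)
    print(n,'table z',np.nanmedian(z[(x>.5)&(x<.8)&(np.abs(y)<.5)&(S<90)&(V<110)]))
    for c,m in dict(red=((H<8)|(H>172))&(S>120),green=(H>60)&(H<95)&(S>80),blue=(H>98)&(H<125)&(S>120),purple=(H>130)&(H<165)&(S>80),orange=(H>8)&(H<18)&(S>180)).items():
        mm=m&near&(z>.03); top=mm&(z>(.128 if c in('red','green','blue') else .118))
        for lab,q in(('all',mm),('top',top)):
            k=cv2.connectedComponentsWithStats(q.astype(np.uint8))
            if k[0]<2: continue
            i=1+np.argmax(k[2][1:,4]); p=W[k[1]==i]
            r=cv2.minAreaRect((p[:,:2]*1000).astype(np.float32)); print(c,lab,len(p),np.round(np.median(p,0),3),'zmax',np.round(p[:,2].max(),3),'rect mm',np.round(r[0]),np.round(r[1]),round(r[2],1))
    bd=near&(H>8)&(H<25)&(S>40)&(V>100)&(z>.004)&(z<.02)
    p=W[bd]; r=cv2.minAreaRect((p[:,:2]*1000).astype(np.float32)); print('board',len(p),np.median(p[:,2]),r)
    rl=near&(S<40)&(V>140)&(z>.02)&(z<.045)&(x>.6)
    p=W[rl]; r=cv2.minAreaRect((p[:,:2]*1000).astype(np.float32)); print('rail',len(p),np.median(p[:,2]),r, np.round(cv2.boxPoints(r)).tolist())
    if n=='scene': cv2.imwrite('pics/crop.png',cv2.resize(im['pixels'][150:320,130:350],None,fx=3.5,fy=3.5,interpolation=cv2.INTER_CUBIC))
```

```text
top table z 0.0009999832238664075
red all 648 [ 0.584 -0.145  0.141] zmax 0.149 rect mm [ 590. -149.] [43. 70.] 7.5
red top 453 [ 0.589 -0.149  0.143] zmax 0.149 rect mm [ 590. -149.] [42. 70.] 7.5
green all 497 [ 0.55  -0.026  0.142] zmax 0.147 rect mm [553. -27.] [41. 69.] 8.9
green top 436 [ 0.552 -0.026  0.143] zmax 0.147 rect mm [554. -27.] [41. 69.] 8.8
blue all 527 [0.526 0.1   0.142] zmax 0.15 rect mm [530. 101.] [42. 68.] 12.4
blue top 449 [0.529 0.1   0.142] zmax 0.15 rect mm [530. 101.] [41. 68.] 12.4
purple all 738 [ 0.567 -0.271  0.128] zmax 0.136 rect mm [ 572. -281.] [71. 44.] 18.7
purple top 449 [ 0.571 -0.28   0.13 ] zmax 0.136 rect mm [ 572. -282.] [70. 43.] 18.3
orange all 213 [ 0.421 -0.091  0.117] zmax 0.135 rect mm [ 422. -108.] [69. 40.] 5.1
orange top 60 [ 0.449 -0.103  0.13 ] zmax 0.134 rect mm [ 443. -106.] [27. 40.] 7.2
board 7242 0.01293321282211024 ((603.9156494140625, -127.2080078125), (419.33636474609375, 576.2623291015625), 12.785680770874023)
rail 1767 0.033038212396776956 ((892.709228515625, -78.878662109375), (241.79847717285156, 620.667236328125), 
[... 584 characters left out ...]
 [532. 100.] [48. 70.] 13.5
purple all 646 [ 0.594 -0.272  0.107] zmax 0.137 rect mm [ 574. -282.] [78. 43.] 17.2
purple top 276 [ 0.578 -0.28   0.13 ] zmax 0.137 rect mm [ 573. -283.] [75. 43.] 16.7
orange all 416 [ 0.454 -0.095  0.089] zmax 0.136 rect mm [431. -96.] [37. 81.] 66.3
orange top 85 [ 0.451 -0.095  0.127] zmax 0.136 rect mm [432. -97.] [34. 77.] 66.0
board 6756 0.011985372024713503 ((641.533935546875, -131.94223022460938), (353.60107421875, 600.9498291015625), 12.917531967163086)
rail 1180 0.034429533430960446 ((886.6915893554688, -76.99868774414062), (241.44778442382812, 616.5514526367188), 11.600322723388672) [[706.0, 201.0], [830.0, -403.0], [1067.0, -355.0], [943.0, 249.0]]
```

View pics/crop.png

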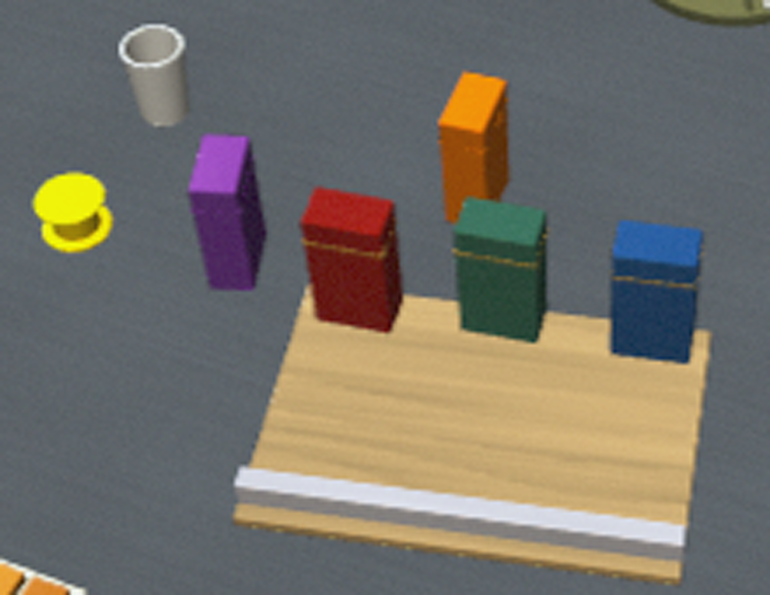

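The crop confirms the dark red tin on the board at crop (350,260). Purple (228,210) and orange (475,145) are decoys off the board. Next I'll fix the rail pose, the orange tin's extent and the push targets.

Run:
```python
from h import *
im=get_image('top'); W=world(im); hsv=cv2.cvtColor(im['pixels'],cv2.COLOR_BGR2HSV); H,S,V=[hsv[...,i].astype(int) for i in range(3)]
x,y,z=W[...,0],W[...,1],W[...,2]
def big(m):
    k=cv2.connectedComponentsWithStats(m.astype(np.uint8)); i=1+np.argmax(k[2][1:,4]); return W[k[1]==i]
def rect(p): r=cv2.minAreaRect((p[:,:2]*1000).astype(np.float32)); return np.round(r[0],1),np.round(r[1],1),round(r[2],2)
win=np.zeros(z.shape,bool); win[120:175,205:350]=1
p=big(win&(S<50)&(V>130)&(z>.02)); print('rail',len(p),np.median(p[:,2]),*rect(p))
win=np.zeros(z.shape,bool); win[130:245,205:365]=1
p=big(win&(z>.006)&(z<.05)); print('board',*rect(p))
win=np.zeros(z.shape,bool); win[235:290,300:350]=1
p=W[win&(z>.115)]; print('orange',len(p),*rect(p),p[:,:2].min(0),p[:,:2].max(0))
p=W[win&(z>.02)]; print('orange any',p[:,:2].min(0),p[:,:2].max(0))
```

```text
rail 1023 0.036226377455487624 [759.   19.2] [ 23.3 359.3] 12.7
board [660.4  -8.5] [260.9 370.8] 13.2
orange 479 [ 422.5 -109.3] [70. 43.] 4.34 [ 0.38674348 -0.13184806] [ 0.45717343 -0.08571525]
orange any [ 0.38633186 -0.13184806] [ 0.45717343 -0.08567715]
```

The rail's centre is at (0.759, 0.019) with yaw 12.7°, and the red tin is at (0.590, -0.149) with yaw 7.5°. The orange tin ends at x = 0.457. I'll move in behind the medallion face with the jaws across the tin and part-open, so both fingers push.

```bash
python3 -m crank '[[-0.034,-0.046,0,0,0,0.02],[-0.07,-0.094,0,0,0,0.04],[-0.107,-0.143,0,0,0,0.06],[-0.143,-0.192,0,0,0,0.08],[-0.180,-0.241,0,0,0,0.10],[-0.217,-0.29,0,0,0,0.12],[-0.253,-0.339,0,0,0,0.14],[-0.29,-0.388,0,0,0,0.16],[-0.32,-0.428,0,0,0,0.176],[-0.340,-0.456,0,0,0,0.176]]' 0.35 && python3 -m crank '[[0,0,0.03,0,0,0],[0,0,0.06,0,0,0],[0,0,0.06,0,0,0]]'
python3 - <<'E'
from h import *
s=get_state();print(np.round(s['ee_pos'],4),np.round(s['orientation'],3).tolist(),s['width'])
im=get_image('scene');cv2.imwrite('pics/a.png',cv2.resize(im['pixels'][100:320,130:350],None,fx=2.7,fy=2.7))
E
```

```text
time_s: 1.5
ee_pos: [0.5295, -0.155, 0.2565]
orientation: [[0.133, -0.991, 0.001], [-0.991, -0.133, 0.0], [-0.0, -0.001, -1.0]]
wrist_force: [0.4, -0.0, 0.3]
width: 0.349
time_s: 1.88
ee_pos: [0.5266, -0.1574, 0.194]
orientation: [[0.131, -0.991, -0.005], [-0.991, -0.131, 0.002], [-0.002, 0.005, -1.0]]
wrist_force: [0.5, -0.2, 0.7]
width: 0.354
[ 0.5266 -0.1574  0.194 ] [[0.131, -0.991, -0.005], [-0.991, -0.131, 0.002], [-0.002, 0.005, -1.0]] 0.35445062635007385
```

View pics/a.png

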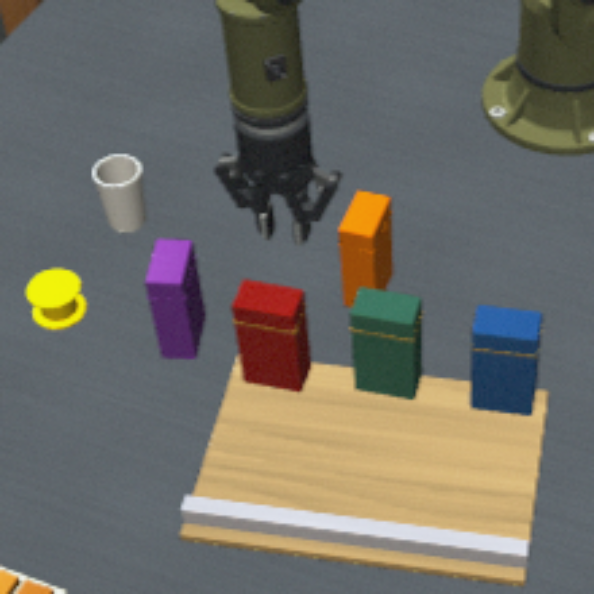

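The gripper hangs behind the red tin, fingers at crop (265-300,225), clear of the purple (175,300) and orange (365,250) tins. I'll lower it and tip.

```bash
python3 -m crank '[[0,0,0.03,0,0,0],[0,0,0.055,0,0,0],[0,0,0.055,0,0,0]]' && python3 -m crank '[[0,-0.012,0,0,0,0],[0,-0.022,0,0,0,0],[0,-0.031,0,0,0,0],[0,-0.040,0,0,0,0],[0,-0.049,0,0,0,0],[0,-0.058,0,0,0,0],[0,-0.066,0,0,0,0],[0,-0.074,0,0,0,0],[0,-0.074,0,0,0,0]]'&& python3 -m crank '[[0,0.02,0,0,0,0],[0,0.05,-0.02,0,0,0],[0,0.05,-0.02,0,0,0]]'
python3 - <<'E'
from h import *
im=get_image('scene');cv2.imwrite('pics/b.png',cv2.resize(im['pixels'][100:320,130:350],None,fx=2.7,fy=2.7))
E
```

```text
time_s: 2.3
ee_pos: [0.5278, -0.1579, 0.1412]
orientation: [[0.13, -0.991, -0.001], [-0.991, -0.13, 0.0], [-0.001, 0.001, -1.0]]
wrist_force: [0.4, 0.9, 0.1]
width: 0.346
time_s: 3.42
ee_pos: [0.6022, -0.1479, 0.1412]
orientation: [[0.131, -0.991, 0.0], [-0.991, -0.131, 0.0], [-0.0, -0.0, -1.0]]
wrist_force: [0.6, 0.6, -0.3]
width: 0.348
time_s: 3.8
ee_pos: [0.5512, -0.1559, 0.1628]
orientation: [[0.129, -0.992, 0.001], [-0.992, -0.129, -0.002], [0.002, -0.001, -1.0]]
wrist_force: [0.5, 1.0, -0.3]
width: 0.349
```

View pics/b.png

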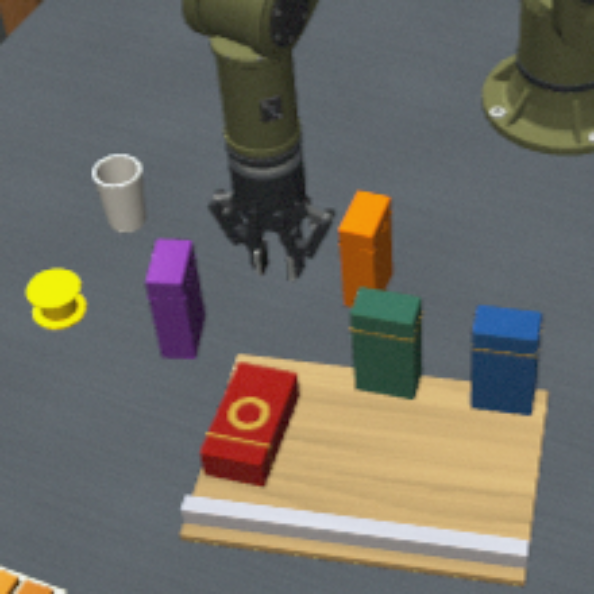

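The red tin now lies flat with its medallion up at crop (249,412), lid end towards the rail, about 20-30 mm short of it. Green and blue are still standing. Next I'll measure it.

```bash
cat > m.py <<'E'
from h import *
ex=np.array([.9755,.2198]);ey=np.array([-.2198,.9755]);C=np.array([.6615,-.0028])
for n in ['top','scene']:
    im=get_image(n); W=world(im); hsv=cv2.cvtColor(im['pixels'],cv2.COLOR_BGR2HSV); H,S,V=[hsv[...,i].astype(int) for i in range(3)]
    x,y,z=W[...,0],W[...,1],W[...,2]
    m=((H<8)|(H>172))&(S>120)&(z>.047)&(z<.07)&(x>.55)&(x<.85)&(y>-.3)&(y<.1)
    p=W[m]; r=cv2.minAreaRect((p[:,:2]*1000).astype(np.float32)); print(n,len(p),'z',np.round(np.median(p[:,2]),3),r)
    b=cv2.boxPoints(r)/1000; print('corners world',np.round(b,3).tolist()); print('board',np.round(np.c_[(b-C)@ex,(b-C)@ey],3).tolist())
s=get_state();print(np.round(s['ee_pos'],4),s['time_s'])
E
python3 m.py
```

```text
top 890 z 0.055 ((678.7842407226562, -136.8478240966797), (131.58917236328125, 71.36945343017578), 8.369135856628418)
corners world [[0.6079999804496765, -0.11100000143051147], [0.6190000176429749, -0.18199999630451202], [0.7490000128746033, -0.16300000250339508], [0.7390000224113464, -0.09200000017881393]]
board [[-0.076, -0.094], [-0.081, -0.165], [0.05, -0.175], [0.056, -0.104]]
scene 701 z 0.054 ((679.560302734375, -138.29067993164062), (137.12867736816406, 70.14405822753906), 7.97252893447876)
corners world [[0.6069999933242798, -0.11299999803304672], [0.6169999837875366, -0.18299999833106995], [0.7519999742507935, -0.164000004529953], [0.7429999709129333, -0.09399999678134918]]
board [[-0.078, -0.096], [-0.083, -0.165], [0.053, -0.177], [0.059, -0.107]]
[ 0.5524 -0.1546  0.1613] 3.95
```

```bash
python3 -m crank '[[0.003,-0.021,0.03,0,0,-0.045],[0.003,-0.021,0.07,0,0,-0.09],[0.003,-0.021,0.114,0,0,-0.09],[0.003,-0.021,0.114,0,0,-0.09],[0.003,-0.021,0.114,0,0,-0.09]]' && python3 -m crank '[[0,-0.012,0,0,0,0],[0,-0.022,0,0,0,0],[0,-0.030,0,0,0,0],[0,-0.037,0,0,0,0],[0,-0.044,0,0,0,0],[0,-0.050,0,0,0,0],[0,-0.055,0,0,0,0],[0,-0.055,0,0,0,0]]' && python3 m.py
python3 - <<'E'
from h import *
im=get_image('scene');cv2.imwrite('pics/c.png',cv2.resize(im['pixels'][100:320,130:350],None,fx=2.7,fy=2.7))
E
```

```text
time_s: 4.58
ee_pos: [0.5745, -0.1547, 0.0484]
orientation: [[0.219, -0.976, 0.001], [-0.976, -0.219, 0.0], [0.0, -0.001, -1.0]]
wrist_force: [0.9, 0.2, 0.8]
width: 0.348
time_s: 5.58
ee_pos: [0.6276, -0.1424, 0.0472]
orientation: [[0.219, -0.976, 0.001], [-0.976, -0.219, 0.0], [-0.0, -0.001, -1.0]]
wrist_force: [-0.5, 0.7, -0.2]
width: 0.352
top 487 z 0.055 ((708.3400268554688, -123.39999389648438), (115.35154724121094, 67.79204559326172), 12.501328468322754)
corners world [[0.6449999809265137, -0.10300000011920929], [0.6589999794960022, -0.16899999976158142], [0.7720000147819519, -0.14399999380111694], [0.7570000290870667, -0.07800000160932541]]
board [[-0.038, -0.094], [-0.039, -0.162], [0.077, -0.162], [0.077, -0.094]]
scene 719 z 0.054 ((702.4307861328125, -127.13824462890625), (134.3974151611328, 69.73902130126953), 13.700606346130371)
corners world [[0.6290000081062317, -0.10899999737739563], [0.6449999809265137, -0.1770000010728836], [0.7760000228881836, -0.14499999582767487], [0.7590000033378601, -0.07699999958276749]]
board [[-0.055, -0.097], [-0.054, -0.166], [0.08, -0.164], [0.079, -0.094]]
[ 0.6271 -0.1426  0.0472] 5.675
```

View pics/c.png

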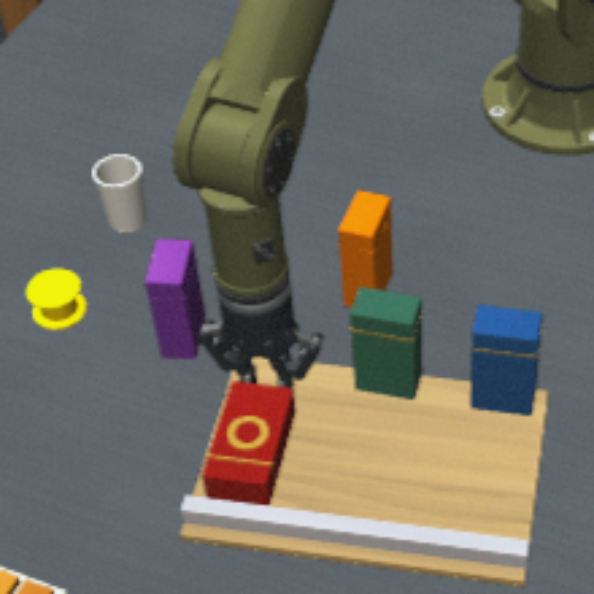

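The tin is square and about 12 mm short of the rail. I'll go on slowly, watching the wrist force.

```bash
python3 -m crank '[[0,-0.003,0,0,0,0],[0,-0.006,0,0,0,0],[0,-0.009,0,0,0,0],[0,-0.010,0,0,0,0]]' && python3 -m crank '[[0,-0.001,0,0,0,0],[0,-0.002,0,0,0,0]]' && python3 -m crank '[[0,-0.001,0,0,0,0],[0,-0.002,0,0,0,0]]'; python3 m.py
```

```text
time_s: 6.22
ee_pos: [0.6369, -0.1406, 0.0473]
orientation: [[0.219, -0.976, -0.0], [-0.976, -0.219, 0.0], [-0.0, 0.0, -1.0]]
wrist_force: [-0.9, -0.3, 0.9]
width: 0.349
time_s: 6.48
ee_pos: [0.6387, -0.1403, 0.0473]
orientation: [[0.219, -0.976, -0.0], [-0.976, -0.219, -0.0], [0.0, 0.0, -1.0]]
wrist_force: [-0.4, 0.6, -0.3]
width: 0.35
time_s: 6.72
ee_pos: [0.6406, -0.1399, 0.0472]
orientation: [[0.219, -0.976, -0.0], [-0.976, -0.219, -0.0], [0.0, 0.0, -1.0]]
wrist_force: [-3.5, -1.0, 0.6]
width: 0.35
top 468 z 0.055 ((719.0902099609375, -118.64620971679688), (115.74983978271484, 63.476261138916016), 11.663936614990234)
corners world [[0.656000018119812, -0.0989999994635582], [0.6690000295639038, -0.16099999845027924], [0.7820000052452087, -0.1379999965429306], [0.7689999938011169, -0.07599999755620956]]
board [[-0.027, -0.093], [-0.028, -0.156], [0.088, -0.158], [0.089, -0.095]]
scene 726 z 0.054 ((715.18017578125, -124.44483947753906), (134.3308563232422, 69.58905792236328), 12.030535697937012)
corners world [[0.6420000195503235, -0.10400000214576721], [0.6570000052452087, -0.1720000058412552], [0.7879999876022339, -0.14399999380111694], [0.7739999890327454, -0.07599999755620956]]
board [[-0.041, -0.095], [-0.042, -0.164], [0.092, -0.166], [0.093, -0.096]]
[ 0.6406 -0.1399  0.0473] 6.825
```

```bash
python3 -m crank '[[0,-0.001,0,0,0,0],[0,-0.001,0,0,0,0]]' && python3 -m crank '[[0,-0.001,0,0,0,0],[0,-0.001,0,0,0,0]]'
```

```text
time_s: 7.08
ee_pos: [0.6406, -0.1399, 0.0473]
orientation: [[0.219, -0.976, -0.002], [-0.976, -0.219, -0.0], [-0.0, 0.002, -1.0]]
wrist_force: [-4.8, -0.6, 3.0]
width: 0.348
time_s: 7.32
ee_pos: [0.6406, -0.1399, 0.0473]
orientation: [[0.219, -0.976, -0.005], [-0.976, -0.219, -0.001], [-0.0, 0.005, -1.0]]
wrist_force: [-7.8, -1.5, 5.4]
width: 0.349
```

The tin is held against the rail: the force rises and there is no more travel. I'll back off, lift clear and check.

```bash
python3 -m crank '[[0,0.010,0,0,0,0],[0,0.03,0,0,0,0],[0,0.03,-0.04,0,0,0],[0,0.05,-0.1,0,0,0],[0,0.10,-0.15,0,0,0],[0,0.15,-0.17,0,0,0],[0,0.15,-0.17,0,0,0]]' && python3 m.py
python3 - <<'E'
from h import *
im=get_image('top'); W=world(im); hsv=cv2.cvtColor(im['pixels'],cv2.COLOR_BGR2HSV); H,S=[hsv[...,i].astype(int) for i in range(2)]; z=W[...,2];near=(W[...,0]>.45)&(W[...,0]<.8)&(np.abs(W[...,1])<.25)
for c,m in dict(green=(H>60)&(H<95)&(S>80),blue=(H>98)&(H<125)&(S>120)).items():
    p=W[m&near&(z>.128)&(z<.16)]; print(c,len(p),np.round(np.median(p,0),3))
im=get_image('scene');cv2.imwrite('pics/d.png',cv2.resize(im['pixels'][100:320,130:350],None,fx=2.7,fy=2.7))
E
```

```text
time_s: 8.2
ee_pos: [0.4949, -0.1747, 0.2203]
orientation: [[0.215, -0.977, 0.005], [-0.977, -0.215, -0.006], [0.006, -0.003, -1.0]]
wrist_force: [1.0, -1.1, 0.2]
width: 0.35
top 924 z 0.055 ((714.0126953125, -123.55327606201172), (129.7053985595703, 70.19261169433594), 12.320605278015137)
corners world [[0.6430000066757202, -0.10300000011920929], [0.6579999923706055, -0.1720000058412552], [0.7850000262260437, -0.14399999380111694], [0.7699999809265137, -0.07500000298023224]]
board [[-0.04, -0.094], [-0.04, -0.164], [0.089, -0.165], [0.09, -0.095]]
scene 732 z 0.054 ((716.3966674804688, -124.08179473876953), (134.2666473388672, 68.36323547363281), 12.308406829833984)
corners world [[0.6439999938011169, -0.10499999672174454], [0.6579999923706055, -0.1720000058412552], [0.7889999747276306, -0.14300000667572021], [0.7749999761581421, -0.07599999755620956]]
board [[-0.04, -0.096], [-0.04, -0.164], [0.094, -0.165], [0.094, -0.097]]
[ 0.4966 -0.1724  0.2179] 8.3
green 437 [ 0.552 -0.026  0.143]
blue 454 [0.529 0.1   0.143]
```

View pics/d.png

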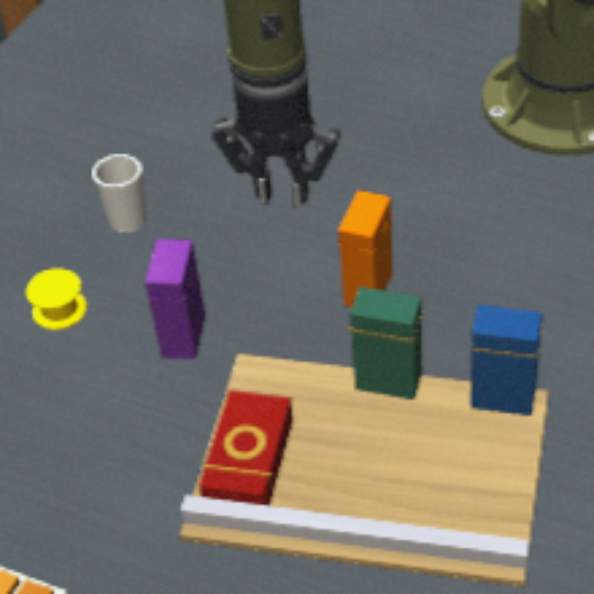

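The red tin lies medallion up at crop (245,441), flush and square against the rail. Everything else is where it was and the gripper is clear, so I'm handing the job in.

```bash
python3 -m crank '[[0,0,0,0,0,0],[0,0,0,0,0,0],[0,0,0,0,0,0]]' >/dev/null; python3 -c "from plant import job_done; print(job_done())"
```

```text
the job is handed in; nothing more can be done
None
```

I tipped the red tin onto its back with the part-open fingers. I then slid it along the board until it met the stop rail (wrist force rose to about 8 N with no more travel), backed the gripper clear and handed the job in at about 9 s.

The last checks, from the cameras:
- **Red tin:** it lies flat with its medallion up. Its lid end is at board x ≈ 0.090 m and y ≈ -0.13 m, and its yaw is 12.3° against the rail's 12.7°.
- **Disagreement:** the scene camera put the lid at x ≈ 0.094 m. It makes the tin 134 mm long, so it smears edges by about 4 mm, and I trusted the top camera's 0.090 m.
- **Green and blue tins:** both are standing, and the top camera puts their tops where they started to within 1 mm.
- **Other things:** the cup, spool, and purple and orange tins look unmoved in the last picture. The jar and spatula were not re-measured, but the arm never went near them.

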